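# Take the tall glue pot off its trivet

## Task

Two lidded glue pots stand on steel trivets. Take the taller pot by its hoop handle, lift it off its trivet and set it down gently and upright, wholly on the round cork mat; then let go of it. Never tip it over, and leave the shorter pot alone on its own trivet.

Things in the scene. Friction and masses are not known exactly. Their poses are not given: they have to be found in the camera images.
- tall_pot: Taller pot, loose: closed aluminium can, 60 mm diameter (64 at lid), 82 mm high to lid top, 0.25-0.5 kg, on a trivet. Fixed hoop handle: level wooden grip bar 14 mm wide (x), 50 mm long (y), 16 mm high, on the axis, its middle 125 mm above the underside; hoop wires at its ends, up to 36 mm from the axis. Pinch the bar from above, closing along x. Origin: centre of underside; z up.
- short_pot: Shorter pot, to be left alone: same make and handle, 72 mm in diameter, 47 mm high to the top of the lid, 98 mm to the top of the wooden bar. It stands on its own trivet, underside 50 mm above the bench. Origin: centre of its underside, z up, wooden bar along y.
- mat: Round flat cork mat on the bench, fixed, 120 mm in diameter and 15 mm thick; its top is the place for the tall pot. Origin: centre of its underside, on the bench; z up.
- trivet_tall: Trivet under the tall pot (the short pot's is alike), fixed: round dark steel plate, 98 mm in diameter, top 50 mm above the bench, on three wire legs (feet 59 mm from the axis) whose ends stand up 9 mm above the plate at its edge: lift the pot straight up first. Origin: on the bench below its centre, z up. Tallest box between the places: 120 mm.
There are look-alikes about, which are no part of the job. Leave any pink look-alike of the tall_pot alone.

How it is judged (in metres and radians):
On the way:
1. the tall pot has been lifted clear of its trivet: its underside more than 80 mm above the bench (height (world z) of tall_pot above 0.08 m), for 0.2 s.
At the end, for the whole second after the job is handed in: The tall pot stands upright (within 6 degrees), released and at rest on the cork mat, wholly on it: its axis within 30 mm of the mat's centre, its underside less than 20 mm above the bench (the mat is 15 mm thick). The short pot still stands on its trivet, moved less than 15 mm (horizontal distance between tall_pot and mat below 0.03 m and height (world z) of tall_pot below 0.02 m and angle between each of tall_pot, short_pot's own z axis and vertical below 0.1 rad and linear speed of tall_pot below 0.02 m/s and angular speed of tall_pot below 0.1 rad/s and distance of short_pot from where it was at the start of the episode below 0.015 m); the robot touches nothing.
It fails at once if the tall pot is tipped by more than 35 degrees (angle between tall_pot's own z axis and vertical above 0.61 rad).
It fails at once if the tall pot is dropped or banged down: it moves faster than 0.45 m/s within 20 mm of the mat's top (a fall of more than about 10 mm) (horizontal distance between tall_pot and mat below 0.09 m and height (world z) of tall_pot below 0.035 m and linear speed of tall_pot above 0.45 m/s).
It fails at once if the short pot is pushed or lifted by more than 20 mm (distance of short_pot from where it was at the start of the episode above 0.02 m).
It also fails if it takes over 40 s, if anything falls off the work surface, if the arm or the gripper's body presses on something with over 40 N, if the wrist force passes 120 N, or if a joint passes its speed limit or range.

## Robot

A 6-joint arm with a two-finger parallel gripper is mounted at the origin on the work surface; the furniture and walls round the work are solid. World frame = base frame: x ahead of the robot, y to its left, z up, the work surface at z = 0. Lengths are in m, angles in degrees, forces in N, time in s.
With the tool pointing down it reaches from about 0.3 to 0.875 m from the base axis. Payload 6.4 kg.
Tool frame: the origin (TCP) lies midway between the tips of the shut fingers; the grasp point (between the pads) lies 19 mm behind it (bot.grasp_offset is the z of the grasp point in the tool frame, in m); z points along the fingers, x is the direction in which the jaws open and shut, and the axes are right-handed (so a half turn about z gives the same grasp; the last joint's range is limited). The gripper opens to 85 mm and grips with 20 to 120 N. Pads are 22 mm wide; open, the fingers measure 114 mm over their backs; the gripper's body (76 mm by 85 mm) begins 54 mm behind the grasp point. The pads swing forward as they close: fully open they stand 13 mm farther back than shut.
Start: joints at [55.789, 10.359, 92.074, -0, 77.567, -11.82], TCP at [0.219, 0.532, 0.231] pointing down, gripper open.
Joint ranges: [-171.53, 171.53], [-51.25, 118.39], [17.06, 147.69], [-65.23, 245.23], [0, 150.52], [-178.68, 178.68]. Speed limits (degrees/s): [147.25, 147.25, 172.46, 180, 180, 180].

## Interface

Orientations are given as [roll, pitch, yaw] about the fixed x, y, z axes, in that order (R = Rz(yaw) Ry(pitch) Rx(roll)).
In Python, from bench import bot, optics gives the robot as it stands. Calls block until the motion is done:
- bot.reach(position, orientation): joint-space move of the TCP to a pose.
- bot.move_linear(position, feed=0.15, ori=None, max_force=None): straight line of the TCP; ori=None keeps the orientation; feed is the mean speed in m/s. With max_force (N) it stops when the force on the tool has changed by that much, and returns True; else False.
- bot.goto_joints(angles): joint-space move.
- bot.set_gripper(opening, strength=None): finger opening in m; strength is the grip in N (None keeps the last); returns when the fingers have stopped.
- bot.sleep(seconds).
- bot.solve_ik(position, orientation): joint angles nearest the present ones, or None.
- optics.snapshot(name): name is "scene" or "top" or "wrist"; returns a dict with "color" (420x560x3 uint8, red, green, blue), "fx", "fy", "cx", "cy" (pixels), "pose" (4x4, takes a point from camera to world coordinates); the wrist camera has in their place "mount" (4x4, takes a point from camera to tool coordinates, whose origin is the TCP and whose axes are the tool frame's). Camera axes: x right, y up, looking along -z (the intrinsics and any distortion apply to the point x, -y, -z); pixel columns grow to the right and rows downward; lengths in m; the calibration is good to about 2 mm. A picture is of the moment at which its call begins: read the wrist's pose just before it. There is no depth.
A pose or a line that the arm cannot do raises bot.PlanningError and nothing moves.
- bot.finish_job(): hands the job in, once; it reports no verdict.
Readings, each from a call of its own:
- bot.current_time_s(): time.
- bot.current_joint_pos(): joint angles.
- bot.current_dq(): joint speeds.
- bot.current_joint_efforts(): joint torques, N m.
- bot.current_tool_pos(): TCP position.
- bot.current_eef_rot(): TCP orientation.
- bot.current_ft_force(): force on the tool from outside, world axes, zero at the start.
- bot.current_moment(): the same for the moment, N m.
- bot.current_opening(): finger opening in m.
Only numpy, scipy, OpenCV 4.12 (cv2) and the standard library are available. Lean on these libraries where they do the work, as an engineer would, in place of code of your own. Each camera call takes 0.05 s, during which the arm holds its last target. There are 200 camera calls.

## Working session

There is one attempt and no reset: what is moved stays moved. The work goes in short steps, each a Python script; the robot and the scene stay as the last script left them, time stands still between calls to the robot, and variables do not carry over. Pictures are saved under pics/ and viewed, about 8 in all and at most 12, crops included, and the job is handed in when it is done.

```bash
mkdir -p pics
python3 - <<'E'
from bench import bot, optics
import cv2
for n in ("scene","top"):
    s=optics.snapshot(n); cv2.imwrite(f"pics/{n}0.png",s["color"][...,::-1])
    print(n,{k:(v if k!="pose" else v.round(4).tolist() if hasattr(v,'round') else v) for k,v in s.items() if k!="color"})
print(bot.current_time_s(),bot.grasp_offset,bot.current_eef_rot())
E
```

```text
scene {'fx': 405.55703195368244, 'fy': 405.55703195368244, 'cx': 273.6531901577201, 'cy': 210.51082355734147, 'pose': [[0.699, 0.478, -0.5318, 0.0854], [-0.715, 0.4538, -0.5319, -0.3486], [-0.0129, 0.752, 0.659, 0.6056], [0.0, 0.0, 0.0, 1.0]]}
top {'fx': 542.2419916488197, 'fy': 542.2419916488197, 'cx': 283.0064332943483, 'cy': 210.5768724476717, 'pose': [[0.0742, 0.9732, -0.2178, 0.3121], [-0.9972, 0.0737, -0.0103, 0.1109], [0.006, 0.2179, 0.9759, 1.1346], [0.0, 0.0, 0.0, 1.0]]}
0.1 -0.0187 [-1.79982010e+02  8.73717960e-02  6.76101857e+01]
```

View pics/scene0.png

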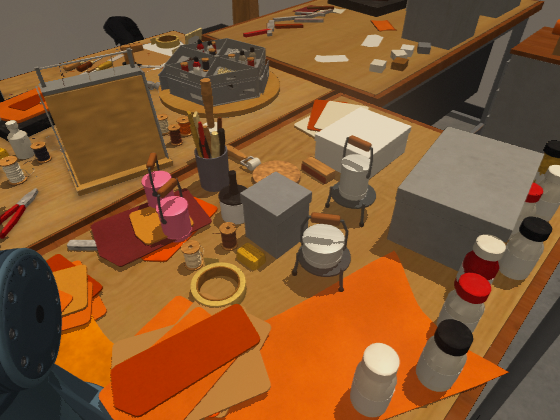

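View pics/top0.png

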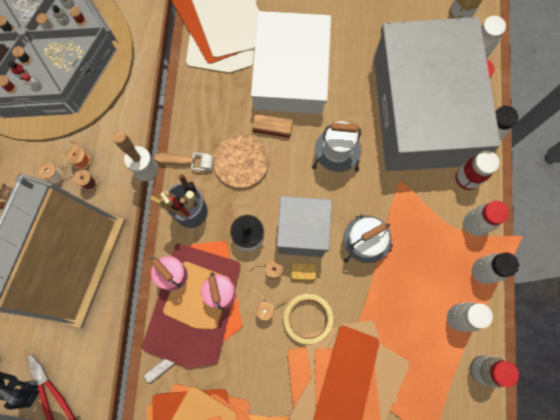

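Candidates for the tall pot:
- Aluminium pot at scene (355,175), top (340,145): tall and narrow, on a trivet.
- Aluminium pot at scene (322,245), top (370,238): wide and low, so this is the short pot.
- Pink pots at top (168,272) and (217,292): look-alikes.

I choose the first. The mat is the cork disc at top (240,162). Next I take a close crop and measure.

```bash
cat > h.py <<'E'
from bench import bot, optics
import numpy as np, cv2
def ray(s,px,T=None):
    T=np.array(s["pose"] if T is None else T)
    d=T[:3,:3]@np.array([(px[0]-s["cx"])/s["fx"],-(px[1]-s["cy"])/s["fy"],-1.])
    return T[:3,3],d/np.linalg.norm(d)
def plane(s,px,z,T=None):
    o,d=ray(s,px,T); return o+d*(z-o[2])/d[2]
def blob(s,box,lo,hi):
    x0,y0,x1,y1=box
    m=cv2.inRange(cv2.cvtColor(s["color"][y0:y1,x0:x1],cv2.COLOR_RGB2HSV),lo,hi)
    c=max(cv2.findContours(m,cv2.RETR_EXTERNAL,cv2.CHAIN_APPROX_NONE)[0],key=cv2.contourArea)
    return c.reshape(-1,2)+[x0,y0]
def tri(a,b):
    (o1,d1),(o2,d2)=a,b
    t=np.linalg.lstsq(np.c_[d1,-d2],o2-o1,rcond=None)[0]
    p,q=o1+t[0]*d1,o2+t[1]*d2
    return (p+q)/2,np.linalg.norm(p-q)
E
python3 - <<'E'
from h import *
t=optics.snapshot("top"); s=optics.snapshot("scene")
m=blob(t,(205,128,272,195),(5,60,80),(22,255,255))
print("mat box",cv2.boundingRect(m.astype(np.int32)))
a=cv2.resize(t["color"][100:290,200:400],None,fx=4,fy=4,interpolation=cv2.INTER_CUBIC)[:600]
a=cv2.resize(t["color"][110:200,205:385],(800,400),interpolation=cv2.INTER_CUBIC)
b=cv2.resize(s["color"][125:225,240:400],(320,200),interpolation=cv2.INTER_CUBIC)
b=cv2.resize(s["color"][125:225,310:400],(180,200),interpolation=cv2.INTER_CUBIC)
b=cv2.resize(s["color"][130:180,330:380],(200,200),interpolation=cv2.INTER_CUBIC)
c=cv2.resize(s["color"][130:230,240:400],(320,200),interpolation=cv2.INTER_CUBIC)
w=optics.snapshot("wrist")["color"]; w=cv2.resize(w,(266,200))
row=np.hstack([b,c,w]); row=np.pad(row,((0,0),(0,800-row.shape[1]),(0,0)))
cv2.imwrite("pics/crop1.png",np.vstack([a,row])[...,::-1])
def pl(p,z):return plane(t,p,z).round(3)
pts=np.array([plane(t,p,.015)[:2] for p in m]);(cx,cy),r=cv2.minEnclosingCircle(pts.astype(np.float32));print("mat",cx,cy,r)
for box,n in (((325,115,362,136),"tall"),((355,218,395,250),"short")):
    h=blob(t,box,(0,80,50),(18,255,220)); r=cv2.minAreaRect(h.astype(np.int32)); print(n,r,pl(r[0],.183 if n=="tall" else .148))
    q=cv2.boxPoints(r); print([pl(p,.183 if n=="tall" else .148) for p in q])
h=blob(s,(335,130,380,155),(0,60,30),(18,255,220));r=cv2.minAreaRect(h.astype(np.int32));print("scene bar",r,plane(s,r[0],.178))
E
```

```text
mat box (205, 128, 67, 67)
mat 0.664830207824707 0.2287808358669281 0.10401196032762527
tall ((343.0, 125.0), (20.0, 36.0), 90.0) [0.696 0.021 0.183]
[array([0.713, 0.056, 0.183]), array([ 0.718, -0.011,  0.183]), array([ 0.679, -0.013,  0.183]), array([0.674, 0.054, 0.183])]
short ((381.3787536621094, 230.67733764648438), (32.64754867553711, 28.37558364868164), 20.323135375976562) [ 0.508 -0.063  0.148]
[array([ 0.491, -0.026,  0.148]), array([ 0.542, -0.043,  0.148]), array([ 0.525, -0.1  ,  0.148]), array([ 0.474, -0.083,  0.148])]
scene bar ((353.5, 144.5), (19.0, 37.0), 90.0) [0.678031   0.02020964 0.178     ]
```

View pics/crop1.png

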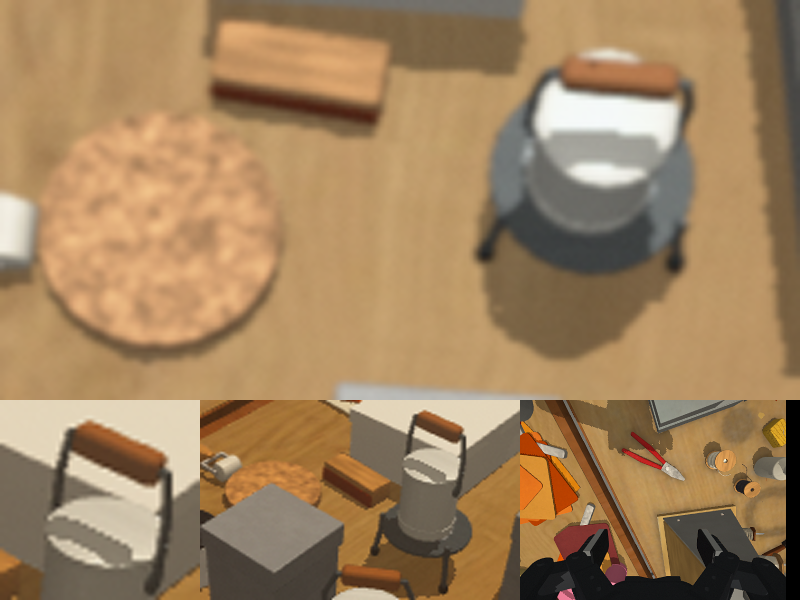

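The crop confirms the tall narrow aluminium pot. Its bar runs from top px (331.7,126.6) to (357.8,128.2), with its centre in the scene view near (360,143). The mat centre is at top px (240.8,161.3).

Run:
```python
from h import *
t=optics.snapshot("top"); s=optics.snapshot("scene")
print("tri bar",tri(ray(t,(344.7,127.3)),ray(s,(360,143))))
a,b=plane(t,(331.7,126.6),.178),plane(t,(357.8,128.2),.178); print("bar",a,b,np.linalg.norm(a-b),np.degrees(np.arctan2(*(a-b)[1::-1])))
print("trivet",plane(t,(338.2,149.2),.05))
print("mat",plane(t,(240.8,161.3),.015),[plane(t,p,.015)[:2] for p in ((213.5,161.3),(268.2,161.3),(240.8,134.7),(240.8,188))])
a,b=plane(t,(363,244),.143),plane(t,(388,227),.143);print("short bar",a,b,np.linalg.norm(a-b))
for p in ((279,200),(331,200),(331,250),(279,250)): print("box",plane(t,p,.1))
for p in ((253,110),(328,110)): print("white box",plane(t,p,.06))
print("wood block",plane(t,(272,126),.03))
print("graybox",plane(t,(388,165),.1))
for yaw in (0,3,-3,180,90):
  print(yaw,bot.solve_ik([.68,.02,.30],[180,0,yaw]))
```

```text
tri bar (array([0.69521244, 0.01701774, 0.17486043]), np.float64(0.0008123306704126074))
bar [0.69317074 0.04198867 0.178     ] [ 0.69373851 -0.00694981  0.178     ] 0.04894178127849881 90.664704592556
trivet [0.69480748 0.0163678  0.05      ]
mat [0.66368797 0.22164531 0.015     ] [array([0.65920581, 0.28035309]), array([0.6681894 , 0.16268515]), array([0.72416711, 0.22717796]), array([0.60432574, 0.21621483])]
short bar [ 0.4813296  -0.03090543  0.143     ] [ 0.51684053 -0.0760527   0.143     ] 0.05743954896890057
box [0.56355142 0.13124199 0.1       ]
box [0.57128137 0.02937507 0.1       ]
box [0.47236651 0.02393159 0.1       ]
box [0.46485061 0.12373786 0.1       ]
white box [0.76467552 0.20179671 0.06      ]
white box [0.77687316 0.0433571  0.06      ]
wood block [0.74361823 0.16019655 0.03      ]
graybox [ 0.65164896 -0.08012081  0.1       ]
0 [-8.28693899e+00  2.12361842e+01  7.07123113e+01 -2.54444375e-14
  8.80515045e+01 -8.28693899e+00]
3 [-8.28693899e+00  2.12361842e+01  7.07123113e+01 -2.54444375e-14
  8.80515045e+01 -1.12869390e+01]
-3 [-8.28693899e+00  2.12361842e+01  7.07123113e+01 -2.54444375e-14
  8.80515045e+01 -5.28693899e+00]
180 [ -8.28693899  21.2361842   70.71231128   0.          88.05150452
 171.71306101]
90 [ -8.28693899  21.2361842   70.71231128   0.          88.05150452
 -98.28693899]
```

Triangulated bar is (0.695,0.017,0.175) against an expected height of 0.175. Bar length comes out at 49 mm (50 given), the trivet axis agrees within 1 mm, and the mat diameter is about 119 mm. Now I hover and check from near.

Run:
```python
from h import *
p=bot.current_tool_pos(); bot.move_linear([p[0],p[1],.34],feed=.2)
bot.reach([.694,.017,.30],[180,0,0.7])
bot.set_gripper(.06)
print(bot.current_time_s(),bot.current_tool_pos(),bot.current_eef_rot())
bot.move_linear([.694,.017,.24],feed=.1)
P=np.array(bot.current_tool_pos());E_=bot.current_eef_rot()
w=optics.snapshot("wrist")
from scipy.spatial.transform import Rotation as R
T=np.eye(4);T[:3,:3]=R.from_euler("xyz",E_,degrees=True).as_matrix();T[:3,3]=P;T=T@np.array(w["mount"])
np.savez("w.npz",T=T,k=[w["fx"],w["fy"],w["cx"],w["cy"]])
c=w["color"].copy()
# project predicted bar ends
for q in ((.694,.042,.183),(.694,-.008,.183),(.694,.017,.183)):
    v=np.linalg.inv(T)@np.r_[q,1]; u=(w["cx"]-w["fx"]*v[0]/v[2],w["cy"]+w["fy"]*v[1]/v[2]); print(u); cv2.circle(c,tuple(int(round(i)) for i in u),3,(0,255,0),-1)
cv2.imwrite("pics/w1.png",c[...,::-1])
```

```text
3.9083 [0.69396482 0.0172907  0.30002421] [-1.79999198e+02 -7.03846702e-05  7.23173018e-01]
(np.float64(279.84929373781455), np.float64(193.95054466198746))
(np.float64(278.99322596138165), np.float64(264.5301228651002))
(np.float64(279.40637652293304), np.float64(230.46740823965908))
```

View pics/w1.png

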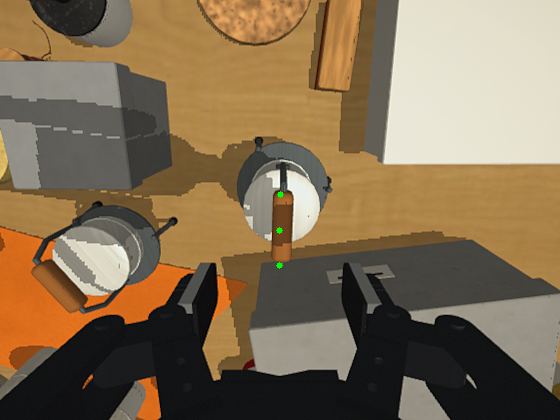

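The bar shows in the wrist view from (283,191) to (282,261), about 3 px right and 3 px up of my prediction. That is +2 mm in x and +2 mm in y, so I correct, grip and lift straight up.

Run:
```python
from h import *
g=[.6955,.0185]
bot.move_linear(g+[.24],feed=.1)
print("hit",bot.move_linear(g+[.157],feed=.06,max_force=8))
bot.set_gripper(0,strength=60); print("open",bot.current_opening(),bot.current_ft_force())
print("lift",bot.move_linear(g+[.187],feed=.05), bot.current_ft_force(),bot.current_opening())
bot.move_linear(g+[.30],feed=.12)
print(bot.current_time_s(),bot.current_tool_pos(),bot.current_ft_force(),bot.current_opening())
s=optics.snapshot("scene");cv2.imwrite("pics/s2.png",s["color"][...,::-1])
```

```text
hit False
open 0.012614902873978852 [-0.10863758 -0.34006868  1.78720071]
lift False [ 0.47521567 -0.32369712 -3.09623833] 0.013085967724941288
8.8167 [0.69494834 0.01856295 0.29859863] [-0.89250502 -0.22889552 -4.11925007] 0.01319098271969249
```

View pics/s2.png

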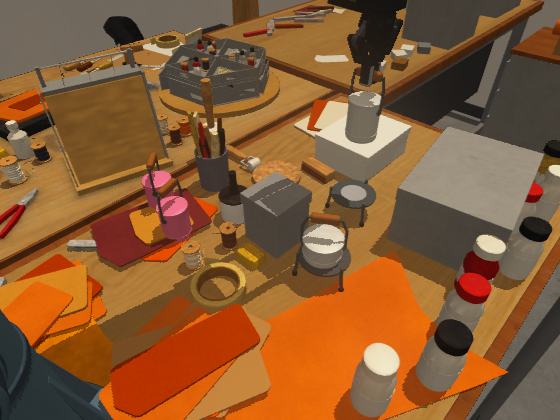

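The pot hangs upright in the grip at scene (362,115); weight about 4 N. The trivet is empty and the short pot is untouched. Next I carry it over and lower it with force sensing.

Run:
```python
from h import *
m=[.664,.222]
bot.move_linear(m+[.30],feed=.1)
bot.move_linear(m+[.14],feed=.1); bot.sleep(.4)
print("hit",bot.move_linear(m+[.117],feed=.02,max_force=2.5))
print(bot.current_time_s(),bot.current_tool_pos(),bot.current_ft_force(),bot.current_opening())
s=optics.snapshot("scene");t=optics.snapshot("top")
cv2.imwrite("pics/p3.png",np.hstack([cv2.resize(s["color"][90:230,200:340],(400,400)),cv2.resize(t["color"][80:220,180:320],(400,400))])[...,::-1])
```

```text
hit True
14.0583 [0.66400864 0.22193459 0.1222243 ] [1.22114158 0.37943799 5.61427078] 0.012928143403243208
```

View pics/p3.png

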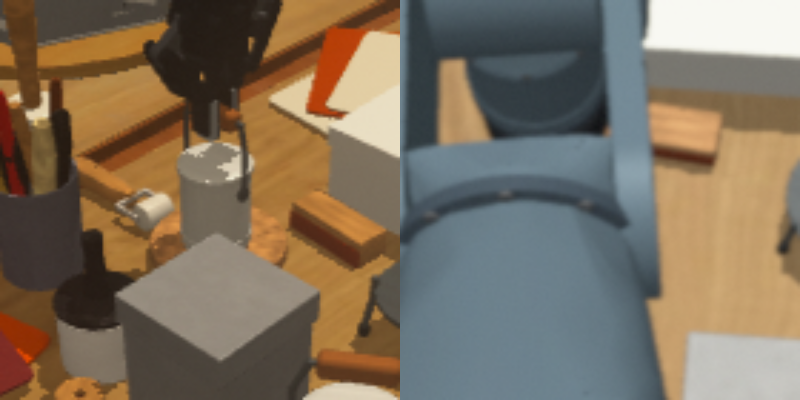

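Contact came at TCP z = 0.1222, where 0.122 was predicted, and the pot stands on the mat (crop px 215,240). Now I release it, retreat and check.

Run:
```python
from h import *
bot.set_gripper(.045); bot.sleep(.3)
m=[.664,.222]
print(bot.move_linear(m+[.16],feed=.04,max_force=5),bot.current_ft_force())
bot.move_linear(m+[.30],feed=.12)
bot.reach([.35,.45,.34],[180,0,40]); bot.sleep(.3)
print(bot.current_time_s(),bot.current_ft_force())
s=optics.snapshot("scene");t=optics.snapshot("top")
cv2.imwrite("pics/p4.png",np.hstack([cv2.resize(s["color"][90:290,200:400],(400,400)),cv2.resize(t["color"][100:270,210:410][:, :170],(400,400),interpolation=cv2.INTER_CUBIC)])[...,::-1])
```

```text
False [-0.27111478 -0.62308246 -0.21330108]
19.075 [-0.29827839 -0.03469176  0.14155213]
```

View pics/p4.png

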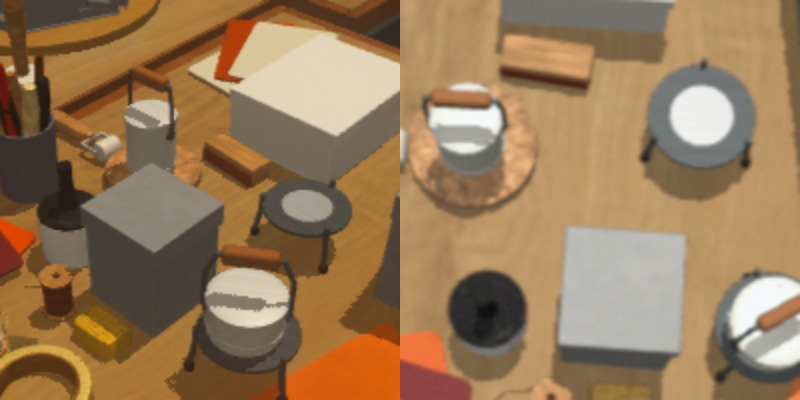

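The pot stands upright and free on the mat, with its bar at top px (235.9,141.2) and scene px (275,129.5). The short pot is in place. One numeric check, then I hand in.

Run:
```python
from h import *
t=optics.snapshot("top"); s=optics.snapshot("scene")
print(tri(ray(t,(235.9,141.2)),ray(s,(275,129.5))), plane(t,(235.9,141.2),.143))
print(bot.current_time_s()); bot.finish_job()
```

```text
(array([0.66534732, 0.22274606, 0.13686571]), np.float64(0.00010196482643666621)) [0.66313294 0.22208805 0.143     ]
19.275
the job is handed in; nothing more can be done
```

I gripped the tall pot by its bar, lifted it straight off its trivet, carried it over and lowered it with force sensing onto the cork mat. I then let go, backed away and handed the job in at 19.3 s; no verdict is reported.

- **Placing:** The last two-view check puts the bar centre at (0.665, 0.223, 0.137). The mat centre is about (0.664, 0.222), so the pot is about 2 mm off centre. The height should be 0.140, a 3 mm difference that is within picture and calibration error.
- **Contact:** The pot met the mat at tool height 0.1222, where I predicted 0.122.
- **State at the end:** The last pictures show the pot upright and free, and the short pot standing on its trivet. I judged the short pot by eye and did not measure its position. The wrist force was about zero after I backed away.
- **Disagreements:** The wrist view put the bar about 2 mm from my first estimate, and I corrected for that before gripping. My first colour masks for the mat and bars ran into the wooden bench, so I used edges read from the crop instead.

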